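Close the crock and brace it against the tray rail

ROBOT

A 6-joint arm with a two-finger parallel gripper is mounted at the origin on the work surface. World frame = base frame: x ahead of the robot, y to its left, z up, the work surface at z = 0. Lengths are in m, angles in rad, forces in N, time in s.
With the tool pointing down it reaches from about 0.375 to 0.975 m from the base axis. Payload 3.8 kg.
Tool frame: the origin (TCP) lies where the fingers leave the gripper's body, on its centre line; the fingertips stand 64 mm ahead of it and the grasp point (between the pads) lies 45 mm ahead of it; z points along the fingers, y is the line along which they close (so a half turn about z gives the same grasp; the last joint's range is limited). The gripper opens to 88 mm and grips with 3 to 60 N. Pads are 18 mm wide; open, the fingers measure 123 mm over their backs; the gripper's body (75 mm by 187 mm) begins 45 mm behind the grasp point.
Start: joints at [-1.289, 0.264, 1.604, -0, 1.274, -0.037], TCP at [0.212, -0.641, 0.303] pointing down, gripper open.
Joint ranges: [-2.63, 2.63], [-0.94, 2.18], [0.31, 2.57], [-1.31, 4.45], [0, 2.66], [-2.55, 2.55]. Speed limits (rad/s): [2.57, 2.57, 3.14, 3.14, 3.14, 3.14].

INTERFACE

Orientations are given as [roll, pitch, yaw] about the fixed x, y, z axes, in that order (R = Rz(yaw) Ry(pitch) Rx(roll)).
In Python, from station import r, eyes, hand_in gives the robot as it stands.
- The arm moves only by the tool step_arm, never from a script. Its argument "motion" is a list of rows, each a list of 3 entries, a list of its own where there are three numbers: the shift along the tool's x, y, z in cm, then the turn, a rotation vector about the tool's x, y, z in degrees, then the gripper command: -1 is shut, 1 is fully open, values between are in proportion. A call has 1 to 5 rows; each row shifts and turns the commanded pose from where the row before left it, along the tool's axes as they then stand; what a row does not reach is not made up. A row lasts 1/12 s, in which the tool goes at most 41.7 mm and 7.16 degrees, less where a joint would pass 70% of its speed; a pose out of reach is approached as far as the arm can. A call is refused whole if a number of a shift passes 4.17 or a number of a turn 7.16, either way. A call with a gripper value outside its range is refused whole. The fingers move at their own pace and stop on an object; "newtons" is the grip in N (left out, the last holds). Time passes only in rows, so rows that do not move let the fingers close. It gives the time, the measured TCP pose, the force, the opening and the grip force at its end, in the units of the state.
- r.read_state(): the state, without advancing time (a new reading comes with each control period).
- eyes.camera(name): name is "scene" or "top"; returns the picture (400x640x3 uint8, red, green, blue); there is no depth.
- eyes.get_calibration(name): a dict with "fx", "fy", "cx", "cy" (pixels), "R" (3x3) and "t" (3): a world point X has camera coordinates R X + t. Camera axes: x right, y down, z forward; pixel columns grow to the right and rows downward; lengths in m; the calibration is good to about 2 mm. A picture is of the moment at which its call begins. get_calibration takes no time and is no camera call.
- hand_in(): hands the job in; it is judged then, once.
The state is a dict: "time_s": time; "q": joint angles; "qd": joint speeds; "effort": joint torques, N m; "position": TCP position; "eef_rot": TCP orientation; "wrist_force": force on the tool from outside, world axes, zero at the start; "torque": the same for the moment, N m; "finger_gap": finger opening in m; "finger_force": force on a finger pad.
Only numpy, scipy, OpenCV 4.12 (cv2) and the standard library are available. Lean on these libraries where they do the work, as an engineer would, in place of code of your own. Each camera call takes 0.05 s, during which the arm holds its last target. There are 200 camera calls.

TASK

Put the lid on the earthenware crock, slide the crock across the tray until it stands against the tray's tall back rail, and lean on the lid with one firm diagonal push, down and towards the rail (a good kilogram's worth each way), so that the crock is pressed against the tray floor and the rail at once. Finish while holding that push: do not let go and do not back off, I will tie the lid down. Leave the pepper grinder, the salt cellar and the measuring spoons where they are.

Things in the scene. Friction and masses are not known exactly. Their poses are not given: they have to be found in the camera images.
- tray: Fixed bamboo tray, 320 mm deep (its x) by 560 mm wide (its y). Origin on the fridge top (z = 0 of the tray); z up; its x axis points level at the tall back rail, at right angles to it. Floor 12 mm above the fridge top, from x = -158 to 130 mm; the other three sides have a rim 26 mm high, outer faces at x = -170 and y = +-280 mm. Rail and floor are fixed and hard.
- rail_face (a point): Foot of the back rail: the point half-way along it where its upright inner face (facing the robot) meets the tray floor; axes as the tray's, so the face is the plane x = 0 of this frame and the crock comes from its -x side. The rail is a straight bamboo board along y, 560 mm long, 20 mm thick, its top 60 mm above the tray floor.
- crock: Round earthenware crock, loose on the tray floor, 450 g (+-15 %); glazed, slides easily on floor and rail (friction about 0.25). Origin: centre of its underside; z up. Straight side, radius 52 mm, to 58 mm height, then a shoulder to the rim, radius 47 mm at 75 mm. A pressing disc lies 15 mm below the rim. Against the rail its origin is 52 mm from the rail's face.
- crock_rim (a point): Centre of the crock's mouth, level with the rim, 75 mm above its underside; the crock's axes. Inside, the mouth is about 41 mm in radius; the lid's boss has 6 mm of play all round, so a crock pushed along by its lid lags behind by that much. If the lid bears down hard while sliding, the crock drags.
- lid_knob (a point): Loose earthenware lid, 180 g, lying knob up on the tray, on either side of the crock. Point on its axis in the knob, 38 mm above its underside; z up. From below: boss, radius 35, 9 mm high, goes into the crock's mouth; flange, radius 49, 8 mm thick, rests on the rim; round knob, radius 13, from 17 to 45 mm. Seated: this point is 29 mm above the rim.
- grinder: Bystander: upright green plastic push-button pepper grinder, 24 mm radius, 120 mm tall, 140 g, on the tray on the other side of the crock. Origin: centre of its underside.
- cellar: Bystander: small round glass salt cellar, 32 mm radius, 38 mm tall, 150 g, near one end of the rail. Origin: centre of its underside.
- spoons: Bystander: four stainless measuring spoons fanned out on a ring, a flat piece about 160 mm long (along its y, ring at -y) and 90 mm wide, 9 mm high, 90 g, near the other end of the rail. Origin: underside, near its middle.
Mind the look-alikes: they are no part of the job. What is shaped like the part that bears lid_knob but blue is not meant.

How it is judged:
On the way:
1. the lid is seated on the crock (horizontal distance between lid_knob and crock_rim below 0.01 m and z of lid_knob in the frame of crock_rim between 0.025 and 0.032 m and angle between the z axis of lid_knob and the z axis of crock_rim, either way round below 0.08 rad), for 0.2 s.
At the end, for the whole second after the job is handed in: Held at the end: fingers press the lid; lid seated (centred to 10 mm, level to 0.08 rad); crock upright (0.06 rad), still, within 4 mm of the rail, pressing on the rail with over 4 N and on the tray floor with over 9 N (crock and lid alone weigh 5.5 to 7 N) (all of step 1 and angle between crock's own z axis and vertical below 0.06 rad and x of crock in the frame of rail_face above -0.056 m and contact force between crock and tray_rail above 4 N and contact force between crock and tray_floor above 9 N and contact force between the fingers and lid above 3 N and linear speed of crock below 0.02 m/s); the arm keeps its last pose, push and grip.
It fails at once if a bystander (pepper grinder, salt cellar or spoons) was shifted by more than 30 mm or knocked over (distance of any of grinder, cellar, spoons from where it was at the start of the episode above 0.03 m or angle between grinder's own z axis and vertical above 0.5 rad).
It fails at once if the crock was tipped by more than about 25 degrees (angle between crock's own z axis and vertical above 0.45 rad).
It also fails if it takes over 56 s, if anything falls off the work surface, if the arm or the gripper's body presses on something with over 40 N, if the wrist force passes 120 N, or if a joint passes its speed limit or range.

## Working session

There is one attempt and no reset: what is moved stays moved. The work goes in short steps, Python scripts to look and compute and a tool call to move; the robot and the scene stay as the last step left them, time stands still between calls to the robot, and variables do not carry over. Pictures are saved under pics/ and viewed, at most 10 in all, crops included, and the job is handed in when it is done.

Besides the shell and the picture viewer there is one more tool, called after "Request:" by a JSON object that holds its "api" and its "payload". step_arm: Moves the arm, as the interface text tells. Its arguments: {"type":"object","properties":{"motion":{"type":"array","items":{"type":"array"}},"newtons":{"type":"number"}},"required":["motion"]}

```bash
mkdir -p pics; ls
cat > h.py <<'E'
import numpy as np, cv2
from station import r, eyes, hand_in
def ray(name,uv):
    c=eyes.get_calibration(name);R=np.array(c["R"]);t=np.array(c["t"])
    d=R.T@np.array([(uv[0]-c["cx"])/c["fx"],(uv[1]-c["cy"])/c["fy"],1.]);return -R.T@t,d
def onplane(name,uv,z):
    o,d=ray(name,uv);return o+d*(z-o[2])/d[2]
def proj(name,X):
    c=eyes.get_calibration(name);p=np.array(c["R"])@np.array(X)+np.array(c["t"])
    return np.array([c["fx"]*p[0]/p[2]+c["cx"],c["fy"]*p[1]/p[2]+c["cy"]])
def snap(name,fn):
    im=np.array(eyes.camera(name));cv2.imwrite("pics/"+fn,im[:,:,::-1]);return im
E
python3 - <<'E'
from h import *
for n in("top","scene"):
    snap(n,n+"0.png"); o,d=ray(n,(320,200)); print(n,o.round(3),d.round(3))
print(r.read_state())
E
```

```text
pics
top [0.403 0.057 1.155] [ 0.181  0.032 -0.983]
scene [ 1.462 -0.229  0.733] [-0.756  0.264 -0.599]
{'time_s': 0.1, 'q': array([-1.28891470e+00,  2.64653865e-01,  1.60521223e+00,  2.15769142e-06,
        1.27369425e+00, -3.69424436e-02]), 'qd': array([-0.00190628, -0.00156578, -0.00356877, -0.00052174,  0.00103667,
       -0.00056341]), 'effort': array([ 8.87744391e-04, -5.03618789e+01, -3.58069754e+01,  7.31283054e-02,
        2.32891022e-02, -6.51552318e-05]), 'position': array([ 0.21141043, -0.64050917,  0.30154213]), 'eef_rot': array([-3.13962639e+00, -7.47349337e-05,  3.18823363e-01]), 'wrist_force': array([ 0.23585857,  1.04517789, -0.92049758]), 'torque': array([-0.06308988,  0.01537744, -0.01458182]), 'finger_force': 0.0, 'finger_gap': 0.08789462885412803}
```

View pics/top0.png

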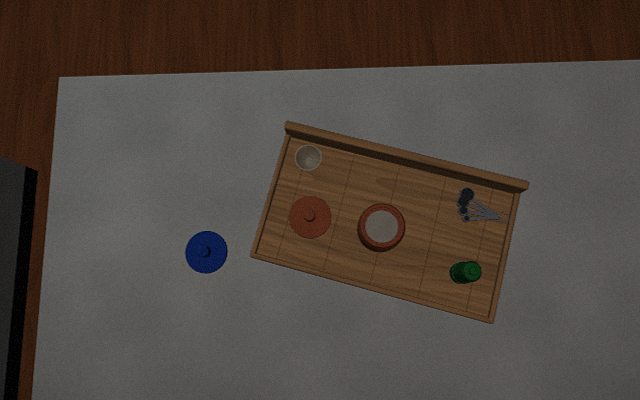

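View pics/scene0.png

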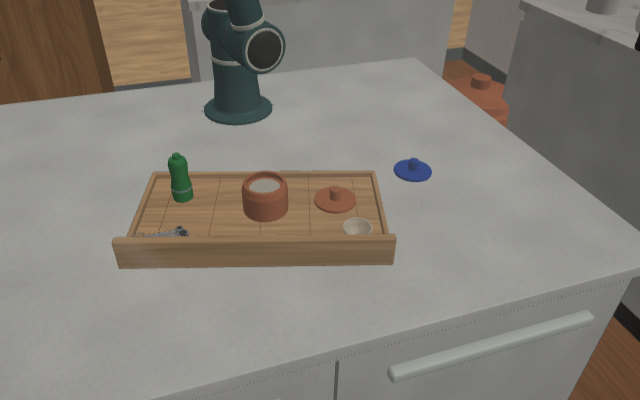

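Top view: lid (terracotta) at about (310,217), crock mouth (382,228), rail from (287,125) to (527,185), cellar (308,157), spoons (475,205), grinder (465,271). The blue lid at (206,252) is a decoy. The scene view agrees.

```bash
cat >> h.py <<'E'
def terracotta(im):
    hsv=cv2.cvtColor(im,cv2.COLOR_RGB2HSV)
    return cv2.morphologyEx(cv2.inRange(hsv,(0,120,40),(11,255,255)),cv2.MORPH_OPEN,np.ones((3,3)))
def blobs(m,a=60):
    cs,_=cv2.findContours(m,cv2.RETR_CCOMP,cv2.CHAIN_APPROX_NONE)
    return [(cv2.contourArea(c),cv2.fitEllipse(c)) for c in cs if cv2.contourArea(c)>a]
E
python3 - <<'E'
from h import *
im=cv2.imread("pics/top0.png")[:,:,::-1].copy()
for p in((310,230),(362,228),(400,215),(340,250),(310,214),(382,228)):print(p,im[p[1],p[0]],cv2.cvtColor(im,cv2.COLOR_RGB2HSV)[p[1],p[0]])
m=terracotta(im)
for a,e in blobs(m):print(a,np.round(e[0],1),np.round(e[1],1), onplane("top",e[0],.029).round(4),onplane("top",e[0],.087).round(4))
c=cv2.resize(im[110:290,270:540],None,fx=2.9,fy=2.9,interpolation=cv2.INTER_CUBIC)
cv2.imwrite("pics/crop.png",np.clip(c[:,:,::-1].astype(float)*1.8,0,255).astype(np.uint8))
E
```

```text
(310, 230) [81 41 27] [  8 170  81]
(362, 228) [79 36 22] [  7 184  79]
(400, 215) [80 39 27] [  7 169  80]
(340, 250) [85 60 39] [ 14 138  85]
(310, 214) [80 42 24] [ 10 179  80]
(382, 228) [84 78 69] [18 46 84]
1541.5 [381.1 225.1] [43.  45.8] [ 0.549  -0.0437  0.029 ] [ 0.5415 -0.0385  0.087 ]
904.5 [381.3 226.1] [33.6 34.4] [ 0.5467 -0.0439  0.029 ] [ 0.5392 -0.0387  0.087 ]
1350.0 [309.7 216.6] [41.4 41.6] [0.5719 0.1184 0.029 ] [0.5632 0.1152 0.087 ]
```

View pics/crop.png

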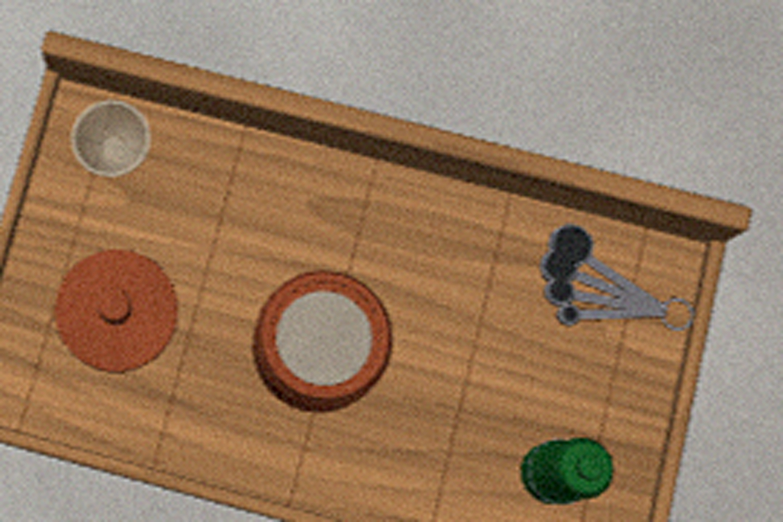

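Run:
```python
from h import *
C=lambda u,v:(270+u/2.9-.33,110+v/2.9-.33)
def line(a,b,z,n="top"):
    A,B=onplane(n,a,z),onplane(n,b,z);d=(A-B)[:2];L=np.linalg.norm(d);d/=L
    nrm=np.array([d[1],-d[0]]);print(A.round(4),B.round(4),L.round(3),"yaw n",np.arctan2(nrm[1],nrm[0]).round(4),"off",(nrm@A[:2]).round(4))
line(C(60,78),C(710,240),.012); line(C(45,65),C(737,237),.072); line(C(48,33),C(750,208),.072)
im=cv2.imread("pics/top0.png")
hsv=cv2.cvtColor(im,cv2.COLOR_BGR2HSV)
# pale disc, grinder, scene items
s=cv2.imread("pics/scene0.png")[:,:,::-1].copy();m=terracotta(s);m[:150]=0
for a,e in blobs(m,40):print(a,np.round(e[0],1),np.round(e[1],1),[onplane("scene",e[0],z).round(4) for z in(.029,.072,.087)])
for z in(.05,.057):print("knob top",onplane("top",C(117,303),z).round(4))
print("disc",onplane("top",C(323,338),.072).round(4),"rim",onplane("top",C(324,337),.087).round(4))
print("cellar",onplane("top",C(111,138),.05).round(3),"grinder top",onplane("top",C(587,466),.13).round(3),"spoonhead",onplane("top",C(572,243),.015).round(3))
print("scene knob top",onplane("scene",(335,188),.057).round(4), "scene rail top corners")
line((118,240),(395,236),.072,"scene")
print(proj("scene",[.54,-.039,.087]),proj("scene",[.572,.1184,.029]))
c=cv2.resize(s[150:280,100:410],None,fx=2.5,fy=2.5,interpolation=cv2.INTER_CUBIC);cv2.imwrite("pics/crop2.png",c[:,:,::-1])
```

```text
[0.7692 0.1633 0.012 ] [ 0.6209 -0.3546  0.012 ] 0.539 yaw n -0.2789 off 0.6945
[0.7609 0.1695 0.072 ] [ 0.6113 -0.3533  0.072 ] 0.544 yaw n -0.2787 off 0.6849
[0.7871 0.167  0.072 ] [ 0.6334 -0.365   0.072 ] 0.554 yaw n -0.2813 off 0.7098
793.0 [334.9 199.4] [25.  40.5] [array([0.5822, 0.1148, 0.029 ]), array([0.6359, 0.0938, 0.072 ]), array([0.6547, 0.0865, 0.087 ])]
61.0 [332.3 195.2] [ 7.4 11.2] [array([0.5647, 0.1148, 0.029 ]), array([0.6195, 0.0938, 0.072 ]), array([0.6386, 0.0865, 0.087 ])]
1121.5 [265.6 197.2] [41.7 51.6] [array([ 0.5261, -0.0362,  0.029 ]), array([ 0.5833, -0.0479,  0.072 ]), array([ 0.6032, -0.052 ,  0.087 ])]
knob top [0.5743 0.1164 0.05  ]
knob top [0.5732 0.116  0.057 ]
disc [ 0.541  -0.0396  0.072 ] rim [ 0.5398 -0.039   0.087 ]
cellar [0.706 0.12  0.05 ] grinder top [ 0.44  -0.214  0.13 ] spoonhead [ 0.62  -0.245  0.015]
scene knob top [0.576  0.1163 0.057 ] scene rail top corners
[ 0.635 -0.355  0.072] [0.7858 0.1668 0.072 ] 0.543 yaw n 2.8603 off -0.7086
[264.64776229 180.05128038] [334.84500991 196.66557048]
```

View pics/crop2.png

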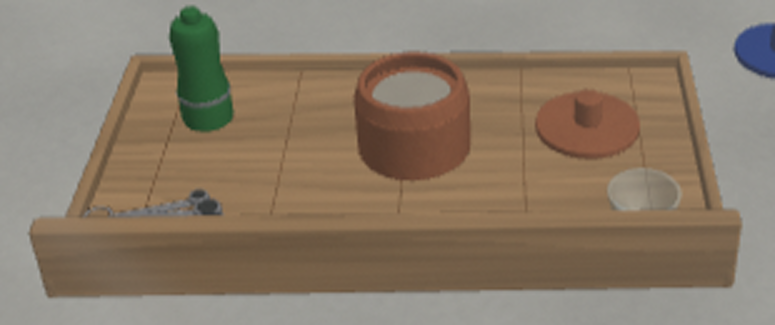

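Fit is consistent between both views: rail normal yaw ≈ -0.280, face offset ≈ 0.689, crock (0.5405,-0.039), lid (0.574,0.117). I'll grasp the knob with the fingers closing along the rail normal.

```bash
cat >> h.py <<'E'
from scipy.spatial.transform import Rotation as Ro
YA=-0.280 # wanted direction of tool y
n=np.array([np.cos(YA),np.sin(YA),0]); ty=np.array([-n[1],n[0],0])
Rt=Ro.from_matrix(np.c_[np.cross(n,[0,0,-1]),n,[0,0,-1]])
def plan(target,rows,turn=True,start=None):
    s=r.read_state();p=np.array(s["position"]);R=Ro.from_euler("xyz",s["eef_rot"])
    rv=(R.inv()*Rt).as_rotvec() if turn else np.zeros(3)
    print("pos",p.round(4),"turn deg",np.degrees(rv).round(2),"F",s["wrist_force"].round(1),"gap",round(s["finger_gap"],4),"t",s["time_s"])
    d=(np.array(target)-p)/rows
    for k in range(rows):
        print([(R.inv().apply(d)*100).round(2).tolist(),np.degrees(rv/rows).round(2).tolist()],end=",")
        R=R*Ro.from_rotvec(rv/rows)
    print()
E
python3 -c "
from h import *
plan([.574,.117,.300],25)"
```

```text
pos [ 0.2114 -0.6405  0.3015] turn deg [ -0.1   -0.06 -55.69] F [ 0.2  1.  -0.9] gap 0.0879 t 0.1
[[2.33, -2.42, 0.01], [-0.0, -0.0, -2.23]],[[2.42, -2.33, 0.01], [-0.0, -0.0, -2.23]],[[2.51, -2.23, 0.01], [-0.0, -0.0, -2.23]],[[2.59, -2.14, 0.01], [-0.0, -0.0, -2.23]],[[2.67, -2.03, 0.01], [-0.0, -0.0, -2.23]],[[2.75, -1.93, 0.01], [-0.0, -0.0, -2.23]],[[2.82, -1.82, 0.01], [-0.0, -0.0, -2.23]],[[2.89, -1.71, 0.01], [-0.0, -0.0, -2.23]],[[2.96, -1.59, 0.01], [-0.0, -0.0, -2.23]],[[3.02, -1.48, 0.01], [-0.0, -0.0, -2.23]],[[3.07, -1.36, 0.01], [-0.0, -0.0, -2.23]],[[3.12, -1.24, 0.01], [-0.0, -0.0, -2.23]],[[3.17, -1.12, 0.01], [-0.0, -0.0, -2.23]],[[3.21, -0.99, 0.01], [-0.0, -0.0, -2.23]],[[3.25, -0.87, 0.01], [-0.0, -0.0, -2.23]],[[3.28, -0.74, 0.01], [-0.0, -0.0, -2.23]],[[3.3, -0.61, 0.01], [-0.0, -0.0, -2.23]],[[3.32, -0.48, 0.01], [-0.0, -0.0, -2.23]],[[3.34, -0.35, 0.01], [-0.0, -0.0, -2.23]],[[3.35, -0.22, 0.01], [-0.0, -0.0, -2.23]],[[3.36, -0.09, 0.01], [-0.0, -0.0, -2.23]],[[3.36, 0.04, 0.01], [-0.0, -0.0, -2.23]],[[3.36, 0.17, 0.01], [-0.0, -0.0, -2.23]],[[3.35, 0.3, 0.01], [-0.0, -0.0, -2.23]],[[3.33, 0.43, 0.01], [-0.0, -0.0, -2.23]],
```

Request:
{"api": "step_arm", "payload": {"motion": [[[2.3,-2.4,0],[0,0,-2.2],1],[[2.4,-2.3,0],[0,0,-2.2],1],[[2.5,-2.2,0],[0,0,-2.2],1],[[2.6,-2.1,0],[0,0,-2.2],1],[[2.7,-2.0,0],[0,0,-2.2],1]]}}

```text
time_s: 0.52
position: [0.2848, -0.4894, 0.302]
eef_rot: [-3.14, -0.0, 0.512]
wrist_force: [1.6, 0.0, -0.2]
finger_gap: 0.0879
finger_force: 0.0
```

Request:
{"api": "step_arm", "payload": {"motion": [[[2.8,-1.9,0],[0,0,-2.2],1],[[2.8,-1.8,0],[0,0,-2.2],1],[[2.9,-1.7,0],[0,0,-2.2],1],[[3.0,-1.6,0],[0,0,-2.2],1],[[3.0,-1.5,0],[0,0,-2.2],1]]}}

```text
time_s: 0.93
position: [0.3584, -0.3379, 0.3022]
eef_rot: [-3.141, -0.0, 0.704]
wrist_force: [0.7, -0.3, -0.2]
finger_gap: 0.0878
finger_force: 0.0
```

Request:
{"api": "step_arm", "payload": {"motion": [[[3.1,-1.4,0],[0,0,-2.2],1],[[3.1,-1.2,0],[0,0,-2.2],1],[[3.2,-1.1,0],[0,0,-2.2],1],[[3.2,-1.0,0],[0,0,-2.2],1],[[3.2,-0.9,0],[0,0,-2.2],1]]}}

```text
time_s: 1.35
position: [0.4316, -0.1869, 0.3024]
eef_rot: [-3.141, 0.0, 0.897]
wrist_force: [1.2, -0.3, 0.1]
finger_gap: 0.0878
finger_force: 0.0
```

Request:
{"api": "step_arm", "payload": {"motion": [[[3.3,-0.7,0],[0,0,-2.2],1],[[3.3,-0.6,0],[0,0,-2.2],1],[[3.3,-0.5,0],[0,0,-2.2],1],[[3.3,-0.4,0],[0,0,-2.2],1],[[3.4,-0.2,0],[0,0,-2.2],1]]}}

```text
time_s: 1.77
position: [0.5053, -0.0362, 0.3024]
eef_rot: [-3.141, 0.0, 1.089]
wrist_force: [-0.0, -0.5, -0.1]
finger_gap: 0.0881
finger_force: 0.0
```

Request:
{"api": "step_arm", "payload": {"motion": [[[3.4,-0.1,0],[0,0,-2.2],1],[[3.4,0,0],[0,0,-2.2],1],[[3.4,0.2,0],[0,0,-2.2],1],[[3.2,0.3,0],[0,0,-2.2],1],[[3.0,0.4,0],[0,0,-2.2],1]]}}

```text
time_s: 2.18
position: [0.5783, 0.1116, 0.3022]
eef_rot: [-3.141, 0.0, 1.281]
wrist_force: [0.2, -0.9, -0.1]
finger_gap: 0.0887
finger_force: 0.0
```

```bash
python3 -c "
from h import *
plan([.574,.117,.15],5)"
```

```text
pos [0.5783 0.1116 0.3022] turn deg [-0.04  0.01 -0.55] F [ 0.2 -0.9 -0.1] gap 0.0887 t 2.1833
[[0.08, -0.11, 3.04], [-0.01, 0.0, -0.11]],[[0.08, -0.11, 3.04], [-0.01, 0.0, -0.11]],[[0.08, -0.11, 3.04], [-0.01, 0.0, -0.11]],[[0.08, -0.11, 3.04], [-0.01, 0.0, -0.11]],[[0.08, -0.11, 3.04], [-0.01, 0.0, -0.11]],
```

Tracking is excellent. I'll descend to TCP z 0.15, then 0.099, then close.

Request:
{"api": "step_arm", "payload": {"motion": [[[0.1,-0.1,3],[0,0,-0.5],1],[[0.1,-0.1,3],[0,0,0],1],[[0.1,-0.1,3],[0,0,0],1],[[0.1,-0.1,3],[0,0,0],1],[[0,-0.2,3],[0,0,0],1]]}}

```text
time_s: 2.6
position: [0.5731, 0.1155, 0.151]
eef_rot: [-3.141, 0.0, 1.288]
wrist_force: [0.1, 0.5, -0.5]
finger_gap: 0.0878
finger_force: 0.0
```

Request:
{"api": "step_arm", "payload": {"motion": [[[0,0,1.5],[0,0,0],1],[[0,0,1.5],[0,0,0],1],[[0,0,1.2],[0,0,0],1],[[0,0,0.9],[0,0,0],1],[[0,0,0],[0,0,0],1]]}}

```text
time_s: 3.02
position: [0.572, 0.1149, 0.0995]
eef_rot: [-3.138, 0.002, 1.287]
wrist_force: [-0.6, -0.9, -0.1]
finger_gap: 0.0883
finger_force: 0.0
```

```bash
python3 -c "
from h import *
plan([.574,.117,.099],1)
s=snap('scene','s1.png');c=cv2.resize(s[90:260,200:440],None,fx=3,fy=3);cv2.imwrite('pics/s1c.png',c[:,:,::-1])"
```

```text
pos [0.572  0.1149 0.0995] turn deg [-0.2   0.09 -0.2 ] F [-0.6 -0.9 -0.1] gap 0.0883 t 3.0167
[[0.25, 0.14, 0.05], [-0.2, 0.09, -0.2]],
```

View pics/s1c.png

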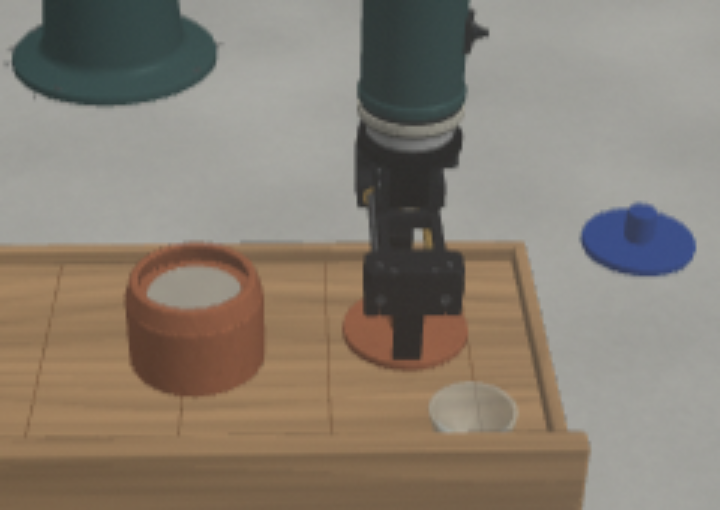

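The gripper straddles the knob: its finger at crop column 407 lines up with the lid centre at 405. Closing now.

Request:
{"api": "step_arm", "payload": {"motion": [[[0.1,0.1,0],[0,0,0],-1],[[0,0,0],[0,0,0],-1],[[0,0,0],[0,0,0],-1],[[0,0,0],[0,0,0],-1],[[0,0,0],[0,0,0],-1]], "newtons": 40}}

```text
time_s: 3.48
position: [0.5751, 0.116, 0.1024]
eef_rot: [3.14, -0.001, 1.288]
wrist_force: [0.2, -0.3, 0.2]
finger_gap: 0.0571
finger_force: 0.0
```

Request:
{"api": "step_arm", "payload": {"motion": [[[0,0,0],[0,0,0],-1],[[0,0,0],[0,0,0],-1],[[0,0,0],[0,0,0],-1],[[0,0,0],[0,0,0],-1],[[0,0,0],[0,0,0],-1]]}}

```text
time_s: 3.9
position: [0.5746, 0.1159, 0.1017]
eef_rot: [-3.141, 0.0, 1.287]
wrist_force: [-1.0, -0.3, 0.4]
finger_gap: 0.0247
finger_force: 40.0
```

Request:
{"api": "step_arm", "payload": {"motion": [[[0,0,-1.0],[0,0,0],-1],[[0,0,-2.0],[0,0,0],-1],[[0,0,-3.0],[0,0,0],-1],[[0,0,-2.0],[0,0,0],-1],[[0,0,-1.0],[0,0,0],-1]]}}

```text
time_s: 4.32
position: [0.5762, 0.1161, 0.1954]
eef_rot: [3.137, -0.002, 1.287]
wrist_force: [0.8, -0.1, -0.8]
finger_gap: 0.025
finger_force: 40.0
```

Run:
```python
from h import *
s=snap('scene','s2.png');t=snap('top','t2.png')
m=terracotta(s);m[:120]=0
for a,e in blobs(m,40):print('s',a,np.round(e[0],1),np.round(e[1],1),e[2])
for a,e in blobs(terracotta(t),40):print('t',a,np.round(e[0],1),np.round(e[1],1))
p=r.read_state()["position"]
print(p, proj('scene',p-[0,0,.068]))
plan([.5405,-.039,p[2]],8)
c=np.vstack([cv2.resize(s[110:230,220:400],(720,480))[:300],cv2.resize(t[160:280,250:450],None,fx=2.4,fy=2.4,interpolation=cv2.INTER_CUBIC).astype(int).__mul__(2).clip(0,255).astype(np.uint8)[:,:480].__class__((288,720,3),np.uint8)*0]) if 0 else cv2.resize(s[110:230,220:400],(720,480))
cv2.imwrite('pics/s2c.png',c[:,:,::-1])
```

```text
s 1127.5 [266.  197.2] [41.3 51.8] 159.0443572998047
s 583.0 [337.1 167.8] [21.2 42.2] 93.42839050292969
t 64.5 [298.3 226. ] [ 5.8 15.6]
t 1607.0 [381.2 225.8] [44.6 46.3]
t 907.5 [381.2 226.2] [33.6 34.5]
t 246.0 [323.  212.3] [11.4 29.9]
[0.57613863 0.11612787 0.19444508] [336.01481944 162.52164687]
pos [0.5761 0.1161 0.1944] turn deg [ 0.26 -0.12 -0.19] F [ 0.4 -0.5 -2.2] gap 0.0248 t 4.4167
[[-1.99, 0.11, -0.0], [0.03, -0.02, -0.02]],[[-1.99, 0.11, -0.0], [0.03, -0.02, -0.02]],[[-1.99, 0.11, -0.0], [0.03, -0.02, -0.02]],[[-1.99, 0.11, -0.0], [0.03, -0.02, -0.02]],[[-1.99, 0.11, -0.0], [0.03, -0.02, -0.02]],[[-1.99, 0.11, -0.0], [0.03, -0.02, -0.02]],[[-1.99, 0.11, -0.0], [0.03, -0.02, -0.02]],[[-1.99, 0.11, -0.0], [0.03, -0.02, -0.02]],
```

View pics/s2c.png

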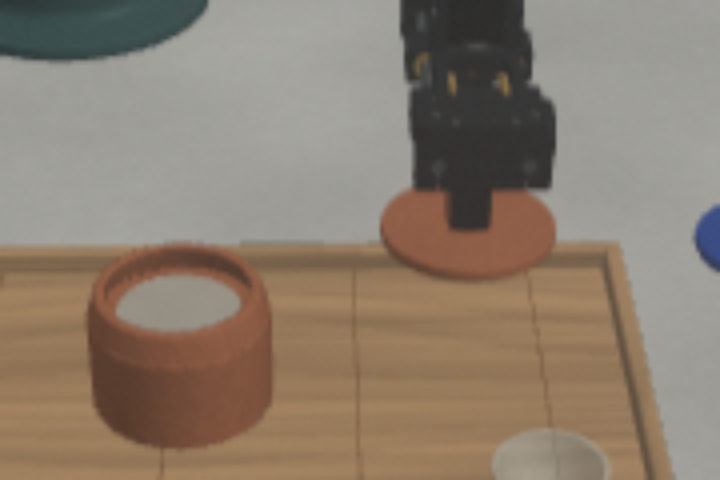

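The lid is held level, its flange centred at about (337,168) against 336 predicted, so it sits within ~2 mm of the tool axis. Moving over the crock.

Request:
{"api": "step_arm", "payload": {"motion": [[[-1.0,0.1,-0.2],[0,0,0],-1],[[-2.0,0.1,0],[0,0,0],-1],[[-2.5,0.1,0],[0,0,0],-1],[[-2.5,0.1,0],[0,0,0],-1],[[-2.5,0.1,0],[0,0,0],-1]]}}

```text
time_s: 4.83
position: [0.548, 0.0123, 0.1913]
eef_rot: [-3.137, 0.002, 1.288]
wrist_force: [1.3, 1.0, -2.2]
finger_gap: 0.0251
finger_force: 40.0
```

Request:
{"api": "step_arm", "payload": {"motion": [[[-2.5,0.1,0],[0,0,0],-1],[[-2.0,0.1,0],[0,0,0],-1],[[-1.1,0.2,0],[0,0,0],-1],[[0,0,0],[0,0,0],-1],[[0,0,0],[0,0,0],-1]]}}

```text
time_s: 5.25
position: [0.5376, -0.0415, 0.1926]
eef_rot: [-3.14, -0.0, 1.286]
wrist_force: [-1.0, -0.3, -2.0]
finger_gap: 0.0253
finger_force: 40.0
```

Run:
```python
from h import *
s=snap('scene','s3.png')
plan([.540,-.0405,.18],1)
c=cv2.resize(s[110:230,190:370],(720,480));cv2.imwrite('pics/s3c.png',c[:,:,::-1])
```

```text
pos [ 0.538  -0.0409  0.1929] turn deg [-0.08 -0.02 -0.23] F [ 0.6  0.3 -1.9] gap 0.0248 t 5.3
[[0.1, 0.18, 1.29], [-0.08, -0.02, -0.23]],
```

View pics/s3c.png

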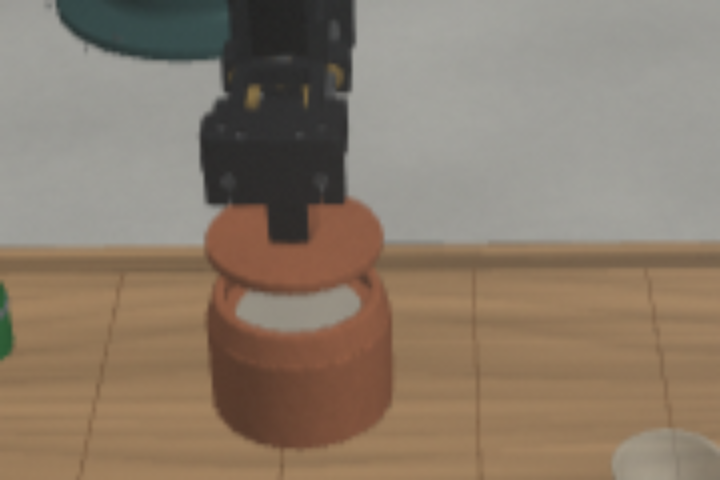

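Lid centre (about col 294 of the crop) sits over the crock mouth (col 299). The rest is perspective, plus the 2 mm correction still to go. Lowering.

Request:
{"api": "step_arm", "payload": {"motion": [[[0.1,0.2,0.6],[0,0,0],-1],[[0,0,0.5],[0,0,0],-1],[[0,0,0.4],[0,0,0],-1],[[0,0,0.3],[0,0,0],-1],[[0,0,0.3],[0,0,0],-1]]}}

```text
time_s: 5.72
position: [0.5403, -0.0403, 0.1719]
eef_rot: [-3.141, 0.0, 1.288]
wrist_force: [0.7, 0.7, -1.5]
finger_gap: 0.0249
finger_force: 40.0
```

Request:
{"api": "step_arm", "payload": {"motion": [[[0,0,0.2],[0,0,0],-1],[[0,0,0.1],[0,0,0],-1],[[0,0,0.0],[0,0,0],-1]]}}

```text
time_s: 5.97
position: [0.5404, -0.0407, 0.1694]
eef_rot: [-3.141, 0.0, 1.288]
wrist_force: [-0.3, -0.4, -1.4]
finger_gap: 0.0248
finger_force: 40.0
```

Request:
{"api": "step_arm", "payload": {"motion": [[[0,0,0.1],[0,0,0],-1],[[0,0,0.1],[0,0,0],-1],[[0,0,0],[0,0,0],-1]]}}

```text
time_s: 6.22
position: [0.5405, -0.0409, 0.1677]
eef_rot: [3.142, -0.0, 1.287]
wrist_force: [0.6, 0.4, -2.0]
finger_gap: 0.0248
finger_force: 40.0
```

Request:
{"api": "step_arm", "payload": {"motion": [[[0,0,0.1],[0,0,0],-1],[[0,0,0],[0,0,0],-1],[[0,0,0],[0,0,0],-1],[[0,0,0],[0,0,0],-1]]}}

```text
time_s: 6.55
position: [0.5406, -0.0409, 0.1675]
eef_rot: [3.141, -0.0, 1.287]
wrist_force: [-3.1, 0.2, 5.6]
finger_gap: 0.0255
finger_force: 40.0
```

Seated (force rose by ~7 N at the expected height). Now ease the load slightly and slide toward the rail.

Request:
{"api": "step_arm", "payload": {"motion": [[[0,0,-0.06],[0,0,0],-1],[[0,0.2,0],[0,0,0],-1],[[0,0.3,0],[0,0,0],-1],[[0,0.4,0],[0,0,0],-1],[[0,0.5,0],[0,0,0],-1]]}}

```text
time_s: 6.97
position: [0.5544, -0.0447, 0.1675]
eef_rot: [3.141, -0.0, 1.288]
wrist_force: [-3.3, 1.1, 4.1]
finger_gap: 0.0248
finger_force: 40.0
```

Request:
{"api": "step_arm", "payload": {"motion": [[[0,0.5,0],[0,0,0],-1],[[0,0.5,0],[0,0,0],-1],[[0,0.5,0],[0,0,0],-1],[[0,0.5,0],[0,0,0],-1],[[0,0.5,0],[0,0,0],-1]]}}

```text
time_s: 7.38
position: [0.5787, -0.0519, 0.1675]
eef_rot: [3.141, -0.0, 1.287]
wrist_force: [-2.7, 0.5, 6.0]
finger_gap: 0.0248
finger_force: 40.0
```

Run:
```python
from h import *
p=np.array(r.read_state()["position"]);print("TCP n",p@n,"along",p@ty); plan(p,1)
s=snap('scene','s4.png');c=cv2.resize(s[110:260,150:400],None,fx=3,fy=3);cv2.imwrite('pics/s4c.png',c[:,:,::-1])
```

```text
TCP n 0.5705624289887193 along 0.11002887197468472
pos [ 0.5787 -0.0519  0.1675] turn deg [ 0.02 -0.   -0.2 ] F [-2.7  0.5  6. ] gap 0.0248 t 7.3833
[[0.0, 0.0, 0.0], [0.02, -0.0, -0.2]],
```

View pics/s4c.png

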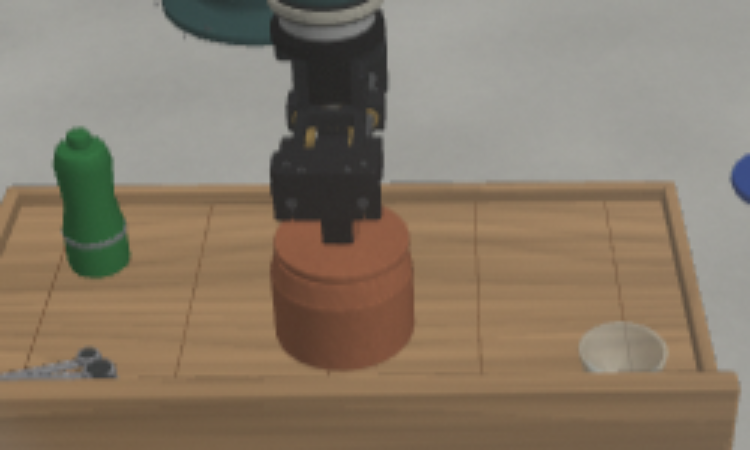

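The lid is seated and the crock is travelling with it, upright. Spoons, cellar and grinder are untouched. About 66 mm to go.

Request:
{"api": "step_arm", "payload": {"motion": [[[0,0.5,0],[0,0,0],-1],[[0,0.5,0],[0,0,0],-1],[[0,0.5,0],[0,0,0],-1],[[0,0.5,0],[0,0,0],-1],[[0,0.5,0],[0,0,0],-1]]}}

```text
time_s: 7.85
position: [0.6025, -0.0588, 0.1675]
eef_rot: [3.142, -0.0, 1.287]
wrist_force: [-3.0, 1.3, 5.9]
finger_gap: 0.025
finger_force: 40.0
```

Request:
{"api": "step_arm", "payload": {"motion": [[[0,0.5,0],[0,0,0],-1],[[0,0.5,0],[0,0,0],-1],[[0,0.5,0],[0,0,0],-1],[[0,0.5,0],[0,0,0],-1],[[0,0.5,0],[0,0,0],-1]]}}

```text
time_s: 8.27
position: [0.6265, -0.0658, 0.1676]
eef_rot: [3.141, -0.0, 1.287]
wrist_force: [-2.5, 0.3, 5.0]
finger_gap: 0.0253
finger_force: 40.0
```

Request:
{"api": "step_arm", "payload": {"motion": [[[0,0.2,0],[0,0,0],-1],[[0,0.2,0],[0,0,0],-1],[[0,0.2,0],[0,0,0],-1],[[0,0,0],[0,0,0],-1]]}}

```text
time_s: 8.6
position: [0.6324, -0.0676, 0.1675]
eef_rot: [3.141, -0.0, 1.287]
wrist_force: [-1.6, 0.7, 3.8]
finger_gap: 0.0247
finger_force: 40.0
```

Run:
```python
from h import *
s=r.read_state();p=np.array(s["position"]);print("TCP n",p@n,"along",p@ty,"Fn",s["wrist_force"]@n,s["wrist_force"]); plan(p,1)
```

```text
TCP n 0.6264262284696577 along 0.1098402194089705 Fn -1.7658716011945723 [-1.62806499  0.72808674  3.75203297]
pos [ 0.6324 -0.0676  0.1675] turn deg [ 0.05 -0.01 -0.19] F [-1.6  0.7  3.8] gap 0.0247 t 8.6
[[0.0, 0.0, 0.0], [0.05, -0.01, -0.19]],
```

Creep until contact with the rail (about 11–17 mm more).

Request:
{"api": "step_arm", "payload": {"motion": [[[0,0.2,0],[0,0,0],-1],[[0,0.2,0],[0,0,0],-1],[[0,0.2,0],[0,0,0],-1],[[0,0.2,0],[0,0,0],-1]]}}

```text
time_s: 8.93
position: [0.6395, -0.0696, 0.1676]
eef_rot: [-3.142, -0.0, 1.287]
wrist_force: [-2.9, 2.0, 5.4]
finger_gap: 0.0252
finger_force: 40.0
```

Request:
{"api": "step_arm", "payload": {"motion": [[[0,0.1,0],[0,0,0],-1],[[0,0.1,0],[0,0,0],-1],[[0,0,0],[0,0,0],-1]]}}

```text
time_s: 9.18
position: [0.6416, -0.0702, 0.1675]
eef_rot: [3.141, -0.0, 1.287]
wrist_force: [-2.1, 0.2, 5.2]
finger_gap: 0.0254
finger_force: 40.0
```

Request:
{"api": "step_arm", "payload": {"motion": [[[0,0.1,0],[0,0,0],-1],[[0,0.1,0],[0,0,0],-1],[[0,0,0],[0,0,0],-1]]}}

```text
time_s: 9.43
position: [0.6435, -0.0707, 0.1675]
eef_rot: [3.141, -0.0, 1.287]
wrist_force: [-0.8, 0.2, 5.2]
finger_gap: 0.0246
finger_force: 40.0
```

Request:
{"api": "step_arm", "payload": {"motion": [[[0,0.1,0],[0,0,0],-1],[[0,0.1,0],[0,0,0],-1],[[0,0,0],[0,0,0],-1]]}}

```text
time_s: 9.68
position: [0.6454, -0.0713, 0.1676]
eef_rot: [3.141, -0.0, 1.288]
wrist_force: [-1.6, -0.3, 4.9]
finger_gap: 0.0249
finger_force: 40.0
```

Request:
{"api": "step_arm", "payload": {"motion": [[[0,0.1,0],[0,0,0],-1],[[0,0.1,0],[0,0,0],-1],[[0,0,0],[0,0,0],-1]]}}

```text
time_s: 9.93
position: [0.6468, -0.0718, 0.1675]
eef_rot: [-3.14, 0.0, 1.287]
wrist_force: [-4.2, 1.2, 6.7]
finger_gap: 0.025
finger_force: 40.0
```

Request:
{"api": "step_arm", "payload": {"motion": [[[0,0.1,0.03],[0,0,0],-1],[[0,0.0,0],[0,0,0],-1],[[0,0,0],[0,0,0],-1],[[0,0,0],[0,0,0],-1]]}}

```text
time_s: 10.27
position: [0.6476, -0.0719, 0.1675]
eef_rot: [-3.14, -0.0, 1.287]
wrist_force: [-4.8, 2.1, 8.8]
finger_gap: 0.0251
finger_force: 40.0
```

Request:
{"api": "step_arm", "payload": {"motion": [[[0,0.05,0.05],[0,0,0],-1],[[0,0,0],[0,0,0],-1],[[0,0,0],[0,0,0],-1],[[0,0,0],[0,0,0],-1]]}}

```text
time_s: 10.6
position: [0.6479, -0.072, 0.1675]
eef_rot: [-3.14, 0.0, 1.288]
wrist_force: [-5.4, 2.0, 11.1]
finger_gap: 0.0253
finger_force: 40.0
```

Request:
{"api": "step_arm", "payload": {"motion": [[[0,0.1,0],[0,0,0],-1],[[0,0,0],[0,0,0],-1],[[0,0,0],[0,0,0],-1],[[0,0,0],[0,0,0],-1]]}}

```text
time_s: 10.93
position: [0.649, -0.0723, 0.1675]
eef_rot: [-3.14, -0.0, 1.287]
wrist_force: [-6.5, 1.7, 10.9]
finger_gap: 0.0251
finger_force: 40.0
```

Request:
{"api": "step_arm", "payload": {"motion": [[[0,0.1,0],[0,0,0],-1],[[0,0,0],[0,0,0],-1],[[0,0,0],[0,0,0],-1],[[0,0,0],[0,0,0],-1]]}}

```text
time_s: 11.27
position: [0.65, -0.0726, 0.1675]
eef_rot: [-3.14, -0.0, 1.287]
wrist_force: [-5.7, 1.8, 10.5]
finger_gap: 0.0249
finger_force: 40.0
```

Run:
```python
from h import *
s=r.read_state();p=np.array(s["position"]);print("TCP n",p@n,"along",p@ty,"Fn",s["wrist_force"]@n,s["wrist_force"],s["torque"]); plan(p,1)
s=snap('scene','s5.png');c=cv2.resize(s[110:280,150:400],None,fx=3,fy=3);cv2.imwrite('pics/s5c.png',c[:,:,::-1])
```

```text
TCP n 0.6447384813080995 along 0.10986508060159862 Fn -5.936414435150691 [-5.65274058  1.82307604 10.45094384] [ 0.21736347  0.88634266 -0.00666529]
pos [ 0.65   -0.0726  0.1675] turn deg [-0.07 -0.   -0.19] F [-5.7  1.8 10.5] gap 0.0249 t 11.2667
[[0.0, 0.0, 0.0], [-0.07, -0.0, -0.19]],
```

View pics/s5c.png

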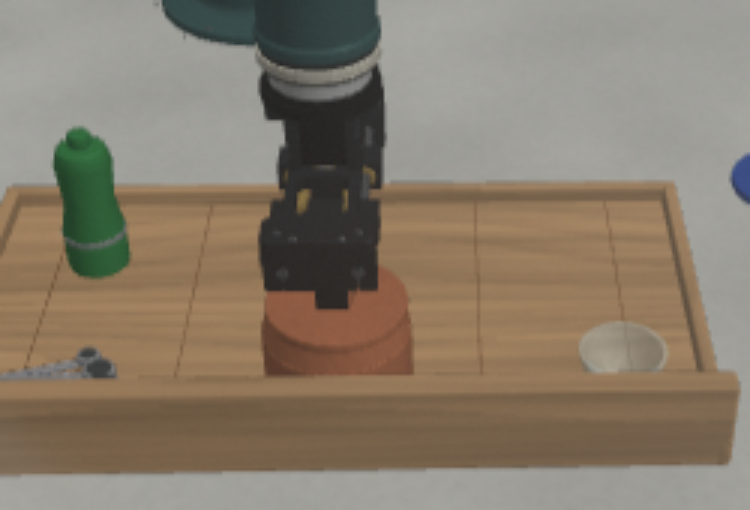

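Force is flat while the tool advances 1:1, so it is still sliding. The lid is seated and the crock is close to the rail, standing upright. Continue.

Request:
{"api": "step_arm", "payload": {"motion": [[[0,0.1,0],[0,0,0],-1],[[0,0.1,0],[0,0,0],-1],[[0,0,0],[0,0,0],-1],[[0,0,0],[0,0,0],-1]]}}

```text
time_s: 11.65
position: [0.652, -0.0732, 0.1674]
eef_rot: [-3.14, -0.0, 1.287]
wrist_force: [-6.1, 1.9, 9.9]
finger_gap: 0.0252
finger_force: 40.0
```

Request:
{"api": "step_arm", "payload": {"motion": [[[0,0.1,0],[0,0,0],-1],[[0,0,0],[0,0,0],-1],[[0,0,0],[0,0,0],-1]]}}

```text
time_s: 11.9
position: [0.6529, -0.0734, 0.1674]
eef_rot: [-3.14, -0.0, 1.287]
wrist_force: [-6.1, 2.9, 10.7]
finger_gap: 0.0248
finger_force: 40.0
```

Request:
{"api": "step_arm", "payload": {"motion": [[[0,0.1,0],[0,0,0],-1],[[0,0,0],[0,0,0],-1],[[0,0,0],[0,0,0],-1]]}}

```text
time_s: 12.15
position: [0.6535, -0.0736, 0.1675]
eef_rot: [-3.14, -0.0, 1.288]
wrist_force: [-6.7, 2.7, 10.9]
finger_gap: 0.0248
finger_force: 40.0
```

Request:
{"api": "step_arm", "payload": {"motion": [[[0,0.1,0],[0,0,0],-1],[[0,0,0],[0,0,0],-1],[[0,0,0],[0,0,0],-1]]}}

```text
time_s: 12.4
position: [0.6538, -0.0736, 0.1675]
eef_rot: [-3.138, 0.0, 1.288]
wrist_force: [-10.3, 2.2, 12.9]
finger_gap: 0.025
finger_force: 40.0
```

Request:
{"api": "step_arm", "payload": {"motion": [[[0,0.1,0],[0,0,0],-1],[[0,0,0],[0,0,0],-1],[[0,0,0],[0,0,0],-1]]}}

```text
time_s: 12.65
position: [0.6541, -0.0737, 0.1675]
eef_rot: [-3.136, 0.0, 1.288]
wrist_force: [-11.7, 3.8, 14.7]
finger_gap: 0.0248
finger_force: 40.0
```

Hard stop against the rail. A touch more, then check it's steady.

Request:
{"api": "step_arm", "payload": {"motion": [[[0,0.1,0],[0,0,0],-1],[[0,0,0],[0,0,0],-1],[[0,0,0],[0,0,0],-1],[[0,0,0],[0,0,0],-1],[[0,0,0],[0,0,0],-1]]}}

```text
time_s: 13.07
position: [0.6543, -0.0738, 0.1675]
eef_rot: [-3.134, 0.0, 1.288]
wrist_force: [-14.4, 3.4, 16.6]
finger_gap: 0.0246
finger_force: 40.0
```

Request:
{"api": "step_arm", "payload": {"motion": [[[0,0,0],[0,0,0],-1],[[0,0,0],[0,0,0],-1],[[0,0,0],[0,0,0],-1],[[0,0,0],[0,0,0],-1],[[0,0,0],[0,0,0],-1]]}}

```text
time_s: 13.48
position: [0.6543, -0.0738, 0.1675]
eef_rot: [-3.134, 0.0, 1.288]
wrist_force: [-14.7, 3.3, 16.7]
finger_gap: 0.0249
finger_force: 40.0
```

Run:
```python
from h import *
s=r.read_state();p=np.array(s["position"]);print("TCP n",p@n,"along",p@ty,"Fn",s["wrist_force"]@n,s["wrist_force"],s["torque"]); plan(p,1)
s=snap('scene','s6.png');t=snap('top','t6.png')
a=cv2.resize(s[170:250,210:320],(792,576)[:2] if 0 else (440,320));b=np.clip(cv2.resize(t[140:220,330:420],(360,320)).astype(int)*2,0,255).astype(np.uint8)
cv2.imwrite('pics/s6c.png',np.hstack([a,b])[:,:,::-1])
```

```text
TCP n 0.6492290794495834 along 0.10990996881975475 Fn -15.010113982064661 [-14.66990899   3.29835185  16.6987928 ] [0.56118862 2.13645595 0.05109405]
pos [ 0.6543 -0.0738  0.1675] turn deg [-0.43  0.01 -0.18] F [-14.7   3.3  16.7] gap 0.0249 t 13.4833
[[0.0, 0.0, 0.0], [-0.43, 0.01, -0.18]],
```

View pics/s6c.png

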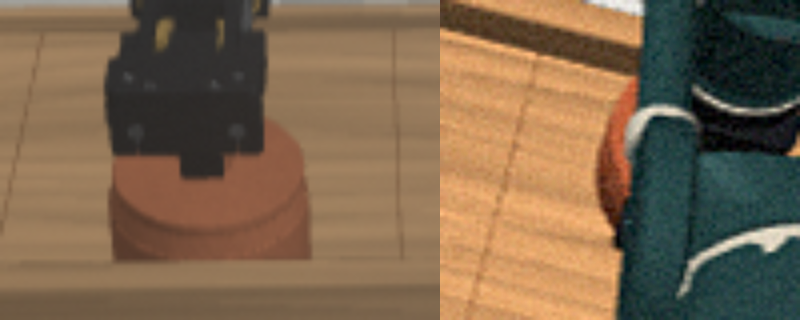

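The push is steady at about 15 N toward the rail and 17–18 N down. The lid is level on the crock, and the crock stands against the rail. Handing in.

```bash
python3 -c "
from station import hand_in
print(hand_in())"
```

```text
the job is handed in; nothing more can be done
None
```

The lid is seated on the crock and the crock stands against the back rail; I handed in while holding a steady push of about 15 N toward the rail and 17 N down, with the grinder, cellar and spoons never touched (no verdict came back).

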